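Angle a tongued access board into the groove of a trailer deck and snap it down

ROBOT

A 6-joint arm with a two-finger parallel gripper is mounted at the origin on the work surface. World frame = base frame: x ahead of the robot, y to its left, z up, the work surface at z = 0. Lengths are in mm, angles in rad, forces in N, time in s.
With the tool pointing down it reaches from about 375 to 750 mm from the base axis. Payload 9 kg.
Tool frame: the origin (TCP) lies between the finger pads; the fingertips stand 11 mm ahead of it and the grasp point (between the pads) lies 8 mm behind it; z points along the fingers, y is the direction in which the jaws open and shut (so a half turn about z gives the same grasp; the last joint's range is limited). The gripper opens to 85 mm and grips with 20 to 120 N. Pads are 22 mm wide; open, the fingers measure 114 mm over their backs; the gripper's body (76 mm by 85 mm) begins 54 mm behind the grasp point. The pads swing forward as they close: fully open they stand 13 mm farther back than shut.
Start: joints at [0.892, 0.104, 0.097, 1.564, 0, 1.353], TCP at [266.807, 537.447, 242.331] pointing down, gripper open.
Joint ranges: [-2.99, 2.99], [-0.84, 1.86], [-1.1, 1.16], [-1.84, 2.11], [-1.51, 1.56], [-3.14, 3.14]. Speed limits (rad/s): [2.22, 2.22, 2.57, 3.14, 3.14, 3.14].

INTERFACE

Orientations are given as a 3x3 rotation matrix whose columns are the frame's x, y, z axes.
In Python, from rig import ctrl, capture, workorder gives the robot as it stands.
- The arm moves only by the tool carry_out, never from a script. Its argument "motion" is text: rows parted by semicolons, each of 5 numbers parted by spaces: the shift along the tool's x, y, z in units of 30 mm (1.0 is 30 mm), then the turn about the tool's z in units of 6 degrees (1.0 is 6 degrees), then the finger opening in mm, from 0 to 85.4. A call has 1 to 8 rows; each row is the pose to reach, as a shift and turn from the pose commanded when the call began, along the tool's axes at that moment; what a row does not reach only later rows make up. A row lasts 1/8 s, in which the tool goes at most 62.5 mm and 10.7 degrees, less where a joint would pass 70% of its speed; a pose out of reach is approached as far as the arm can. A call with a gripper value outside its range is refused whole. The fingers move at their own pace and stop on an object; "squeeze" is the grip in N (left out, the last holds). Time passes only in rows, so rows that repeat a pose let the fingers close. It gives the time, the measured TCP pose, the force and the opening at its end, in the units of the state.
- ctrl.get_state(): the state, without advancing time (a new reading comes with each control period).
- capture(name): name is "scene" or "top" or "wrist"; returns a dict with "color" (480x640x3 uint8, red, green, blue), "z_map" (480x640 float32, mm along the optical axis (not along the pixel's ray), 0 where there is no reading), "K" (3x3 intrinsics, pixels), "cam_to_world" (4x4, takes a point from camera to world coordinates); the wrist camera has in their place "T_tool_cam" (4x4, takes a point from camera to tool coordinates, whose origin is the TCP and whose axes are the flange's). Camera axes: x right, y down, z forward; pixel columns grow to the right and rows downward; lengths in mm; the calibration is good to about 2 mm. The wrist camera is an equidistant fisheye: a pixel r from the principal point sees the ray r / f radians off the axis. A picture is of the moment at which its call begins: read the wrist's pose just before it.
- workorder.close_job(): hands the job in, once; it reports no verdict.
The state is a dict: "t": time; "joint_pos": joint angles; "qvel": joint speeds; "tau": joint torques, N m; "tcp_pos": TCP position; "orientation": TCP orientation; "force": force on the tool from outside, world axes, zero at the start; "torque": the same for the moment, N m; "opening": finger opening in mm.
Only numpy, scipy, OpenCV 4.12 (cv2) and the standard library are available. Lean on these libraries where they do the work, as an engineer would, in place of code of your own. Each camera call takes 0.05 s, during which the arm holds its last target.

TASK

Close the opening in the trailer deck panel with the tongued board that has the green lifting cleat: the hatch frame may sit several millimetres off, so feel for it; tip the board so that its tongue goes under the steel lip of the groove, then, keeping the tongue home, lower it flat and press until both red spring catches have snapped back over its far edge. Work gently, never ram the board against the deck, let go of it, and leave everything else lying where it is.

Things in the scene. Friction and masses are not known exactly. Their poses are not given: they have to be found in the camera images.
- board: loose light wooden board with green cleat, 0.25-0.5 kg, flat on the table, tongue roughly towards the robot. Origin: centre of its underside over everything, 122 mm (x, tongue included) by 150 mm (y). x points away from the tongue, z up. Panel 18 mm thick, x = -49 to 61 mm; tongue x = -61 to -49, z = 5 to 13, full width. The dark square-edged offcut has no tongue: not this one
- cleat (a point): point to grip on the green lifting cleat on the board's top: board x = 15 mm, y = 0, 42 mm above the board's underside; axes as the board's. The cleat is 20 mm thick (along x), 80 mm long (along y), its top 54 mm above the board's underside (36 mm above the board's top face). Pinch it across the 20 mm
- tongue (a point): middle of the tongue's front edge: board x = -61 mm, 9 mm above the board's underside; axes as the board's
- deck: fixed wooden trailer-deck panel on the table: side rails 260 mm long, 38 mm high, 160 mm apart (y = -80 to 80). Origin: on the table at its centre; x from the groove (robot's side) to the sill (far side), z up. Between the rails a hatch frame (groove piece, ledges, sill, catches in one) is clamped in slots, firm, up to 9 mm off either way in x and not measured: find the groove by feel
- groove (a point): nominal middle of the groove's back wall, deck x = -62 mm, 27.5 mm above the table; the true wall is up to 9 mm off in x. Groove open to +x: its floor is a ledge 20 mm above the table reaching 45 mm from the wall (the board comes to rest on it), its roof a steel lip reaching 9 mm, 35 to 39 mm above the table. Tipped, the board meets the lip first; it goes the rest of the way as it is lowered
- sill (a point): nominal upper edge of the sill's face, deck x = 62.5 mm, 38 mm above the table; it shifts with the groove, wall to sill is always 124.5 mm. A second ledge, 20 mm above the table, reaches 22 mm from it. With the tongue home the board's far edge clears the sill by 2.5 mm; if it is not home its far edge lands on the sill
- catch_left (a joint): red spring catch on the sill at deck y = 48 mm (30 mm wide): 0 = fully out, up to 0.009 m pushed back to +x; springs out by itself (2.4 N when out, 400 N/m). Its sloping nose starts 6 mm before the sill's face, 40 mm over the table, and leans back to the face at 56 mm; grey housing behind, 56 mm high. The board's far edge pushes it back on the way down
- catch_right (a joint): red spring catch at deck y = -48 mm, same as the left one. Together they resist the board's far edge with some 5 to 15 N, then snap over its top edge (2 mm above it). Tip the board 20 to 25 degrees so that its far edge stays above them while the tongue enters
- offcut: dark wooden board, 110 by 150 mm, with a dark cleat and no tongue; leave it
- hammer: hammer lying at the far side; leave it
- wrench: wrench lying at the left; leave it
- tin: upright tin, 80 mm across, 100 mm high; leave it
- bearing: steel bearing ring, 72 mm across; leave it
- hub: dark steel wheel hub, 110 mm across; leave it
- spool: orange spool, 44 mm across, 50 mm high; leave it

How it is judged:
By the outcome, as a careful person would: the job done as asked, in the order asked, and still so for the second after the job is handed in, with the robot touching nothing.
It also fails if it takes over 64 s, if anything falls off the work surface, if the arm or the gripper's body presses on something with over 40 N, if the wrist force passes 120 N, or if a joint passes its speed limit or range.

## Working session

There is one attempt and no reset: what is moved stays moved. The work goes in short steps, Python scripts to look and compute and a tool call to move; the robot and the scene stay as the last step left them, time stands still between calls to the robot, and variables do not carry over. Pictures are saved under pics/ and viewed, and the job is handed in when it is done.

Besides the shell and the picture viewer there is one more tool, called after "Emit:" by a JSON object that holds its "op" and its "data", one argument or row to a line. carry_out: Moves the arm, as the interface text tells. Its arguments: {"type":"object","properties":{"motion":{"type":"string"},"squeeze":{"type":"number"}},"required":["motion"]}

```bash
ls; mkdir -p pics; python3 - <<'E'
from rig import ctrl, capture
import cv2,numpy as np
s=ctrl.get_state()
for k,v in s.items(): print(k,np.round(v,3).tolist())
for n in ["scene","top","wrist"]:
    c=capture(n); np.savez(f"{n}0.npz",**c)
    cv2.imwrite(f"pics/{n}0.png",c["color"][:,:,::-1])
    print(n,c["K"].tolist(),[np.round(c[k],3).tolist() for k in c if 'T_' in k or 'to_w' in k])
E
```

```text
pics
t 0.0
joint_pos [0.892, 0.105, 0.096, 1.564, -0.0, 1.353]
qvel [-0.0, 0.0, 0.0, -0.001, 0.0, 0.001]
tau [0.002, -55.693, 50.365, 0.017, -0.0, 0.0]
tcp_pos [266.592, 537.189, 241.516]
orientation [[-0.896, 0.445, -0.001], [0.445, 0.896, -0.001], [0.0, -0.001, -1.0]]
force [0.236, 0.393, -0.349]
torque [-0.028, -0.023, 0.046]
opening 85.489
scene [[624.1959923455819, 0.0, 315.91872056228067], [0.0, 624.1959923455819, 244.60063210439546], [0.0, 0.0, 1.0]] [[[0.56, 0.698, -0.447, 1193.412], [0.829, -0.474, 0.298, -442.056], [-0.004, -0.537, -0.844, 1318.233], [0.0, 0.0, 0.0, 1.0]]]
top [[455.3655382142261, 0.0, 319.54740246602665], [0.0, 455.3655382142261, 242.986549052846], [0.0, 0.0, 1.0]] [[[-0.024, -0.995, 0.095, 425.194], [-1.0, 0.024, -0.002, 22.643], [-0.0, -0.095, -0.995, 1103.331], [0.0, 0.0, 0.0, 1.0]]]
wrist [[371.64829954431775, 0.0, 321.01638240275645], [0.0, 371.64829954431775, 237.1932345916387], [0.0, 0.0, 1.0]] [[[0.001, -0.958, -0.288, 73.133], [1.0, 0.001, -0.001, -0.361], [0.001, -0.288, 0.958, -132.45], [0.0, 0.0, 0.0, 1.0]]]
```

View pics/scene0.png

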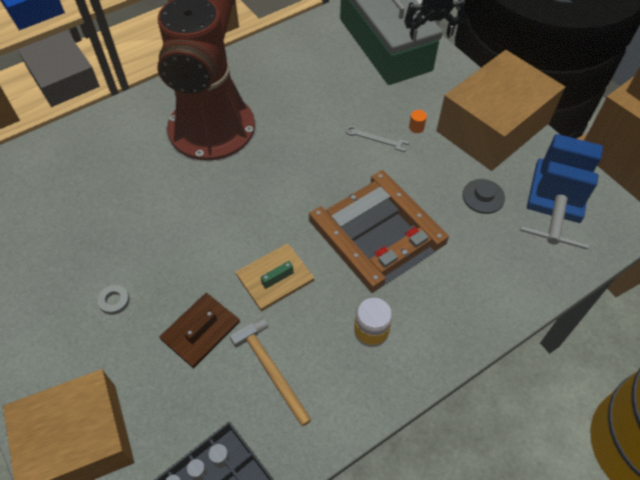

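View pics/top0.png

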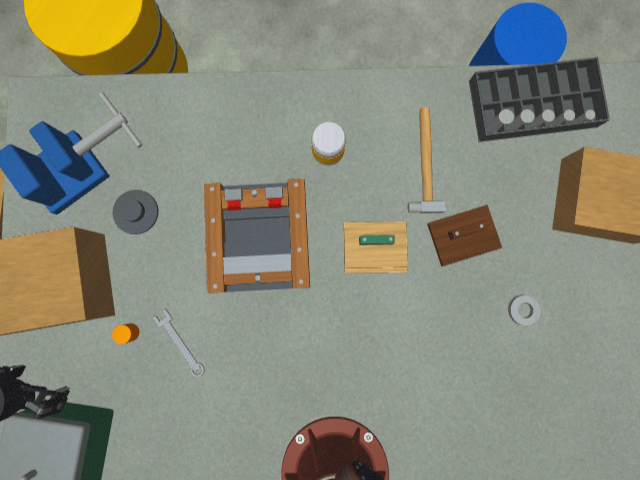

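View pics/wrist0.png

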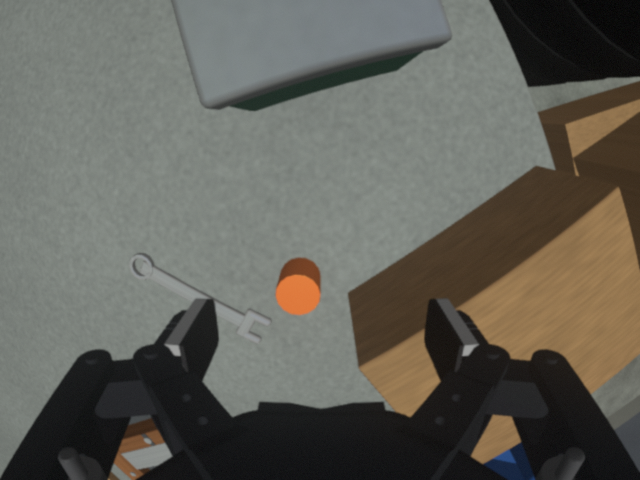

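```bash
cat > h.py <<'E'
import numpy as np,cv2
def world(c):
    K=c["K"];z=c["z_map"].astype(float);v,u=np.mgrid[:480,:640]
    P=np.stack([(u-K[0,2])/K[0,0]*z,(v-K[1,2])/K[1,1]*z,z,np.ones_like(z)],-1)
    W=P@np.asarray(c["cam_to_world"]).T
    W[z==0]=np.nan
    return W[...,:3]
def rect(W,m):
    p=W[m][:,:2].astype(np.float32)
    (c,s,a)=cv2.minAreaRect(p); return np.round(c,1),np.round(s,1),round(a,2),len(p),np.round(np.median(W[m][:,2]),1)
def big(m):
    n,l,st,_=cv2.connectedComponentsWithStats(m.astype(np.uint8)); i=1+np.argmax(st[1:,4]); return l==i
E
python3 - <<'E'
import numpy as np,cv2
from h import *
for n in ["top","scene"]:
    c=dict(np.load(n+"0.npz"));W=world(c);X,Y,Z=W[...,0],W[...,1],W[...,2];col=c["color"].astype(int)
    R,G,B=col[...,0],col[...,1],col[...,2]
    hsv=cv2.cvtColor(c["color"],cv2.COLOR_RGB2HSV)
    print(n,"table z",np.nanmedian(Z[(abs(X-450)<150)&(abs(Y)<300)]))
    roi=(X>250)&(X<750)&(abs(Y)<400)
    cl=big(roi&(G>R+25)&(G>B+15)&(Z>30)&(Z<70)); print("cleat",rect(W,cl))
    ys,xs=np.where(cl);print(xs.min(),xs.max(),ys.min(),ys.max())
    cx,cy=np.median(X[cl]),np.median(Y[cl])
    near=(abs(X-cx)<110)&(abs(Y-cy)<100)
    bd=big(near&(Z>12)&(Z<24)); print("board",rect(W,bd))
    bd=big(near&(Z>4)&(Z<24)); print("board+tongue",rect(W,bd))
    dk=big(roi&(Y>30)&(Y<300)&(Z>32)&(Z<44)); print("deck",rect(W,dk))
    red=roi&(R>150)&(G<70)&(B<70)&(Z>30)
    k,l,st,ce=cv2.connectedComponentsWithStats(red.astype(np.uint8))
    for i in range(1,k):
        if st[i,4]>8: print("red",rect(W,l==i),ce[i])
E
```

```text
top table z 1.4220252979097268
cleat (array([ 531.5, -112.8]), array([79.2, 17.9]), 89.51, 260, np.float64(53.9))
360 394 235 243
board (array([ 517.9, -113.1]), array([150.2, 122.1]), 89.66, 2750, np.float64(17.8))
board+tongue (array([ 519.1, -114.4]), array([157. , 125.8]), 89.77, 2858, np.float64(17.7))
deck (array([551.7, 170.5]), array([260.1, 240.6]), 1.67, 5753, np.float64(37.8))
red (array([626. , 124.8]), array([16.4, 28.6]), 2.79, 83, np.float64(54.6)) [274.3373494  201.01204819]
red (array([623.6, 219.8]), array([16.1, 30.7]), 4.22, 86, np.float64(54.3)) [233.88372093 203.26744186]
scene table z 3.875725696840618
cleat (array([ 533.9, -113.8]), array([18.8, 75.6]), 2.29, 177, np.float64(55.2))
262 291 262 281
board (array([ 517.8, -113.7]), array([151.6, 125.4]), 89.78, 2164, np.float64(19.0))
board+tongue (array([ 510.4, -104.1]), array([157.9, 179.2]), 3.04, 2423, np.float64(18.5))
deck (array([550.4, 169. ]), array([264.3, 243.3]), 1.63, 4526, np.float64(39.1))
red (array([623.5, 220.1]), array([ 6.1, 14.7]), 18.73, 9, np.float64(57.6)) [412.66666667 231.22222222]
```

```bash
python3 - <<'E'
import cv2
a=cv2.imread("pics/top0.png")
cv2.imwrite("pics/topz.png",cv2.resize(a[165:305,190:420],None,fx=3.4,fy=3.4,interpolation=cv2.INTER_CUBIC))
E
```

```text
(no output)
```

View pics/topz.png

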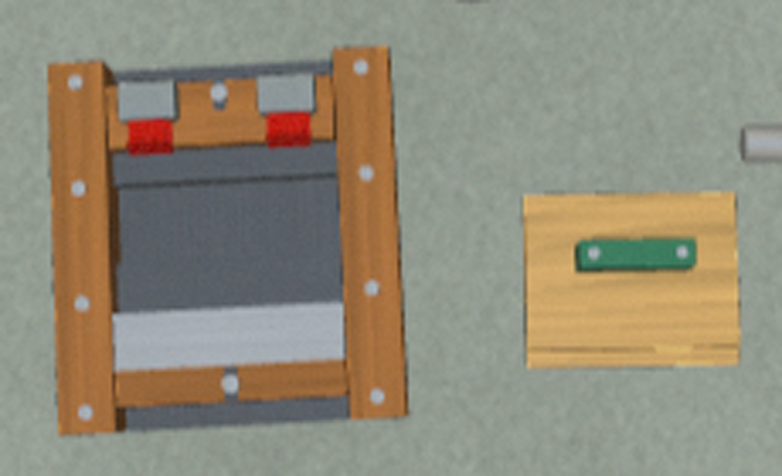

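```bash
python3 - <<'E'
import numpy as np,cv2
from h import *
c=dict(np.load("top0.npz"));W=world(c);col=c["color"]
Z=W[...,2]
th=np.deg2rad(1.67);o=np.array([551.6,170.]);R=np.array([[np.cos(th),-np.sin(th)],[np.sin(th),np.cos(th)]])
D=(W[...,:2]-o)@R
m=(abs(D[...,0])<135)&(abs(D[...,1])<125)
for rng in [(-60,-36),(-30,30),(36,60)]:
    mm=m&(D[...,1]>rng[0])&(D[...,1]<rng[1])
    print(rng)
    rows=np.unique(np.where(mm)[0])
    for r in rows:
        k=mm[r]; print(r,np.round(np.median(D[r][k],0)[0],1),np.round(np.median(Z[r][k]),1),np.median(col[r][k],0).astype(int).tolist())
E
```

```text
(-60, -36)
181 133.8 -0.2 [142, 151, 142]
182 131.1 0.4 [136, 143, 135]
183 128.0 2.2 [110, 117, 115]
184 125.9 1.3 [90, 96, 102]
185 123.9 -1.1 [90, 96, 103]
186 108.8 53.6 [98, 104, 106]
187 106.2 55.2 [125, 132, 132]
188 104.1 54.6 [143, 152, 152]
189 101.3 56.7 [141, 150, 151]
190 98.9 56.1 [142, 150, 151]
191 96.9 55.7 [141, 150, 151]
192 94.2 54.9 [141, 150, 152]
193 91.8 57.2 [140, 150, 154]
194 89.5 55.7 [141, 150, 153]
195 87.0 56.6 [140, 150, 153]
196 85.0 55.1 [140, 149, 154]
197 83.2 53.1 [132, 115, 116]
198 80.1 54.7 [165, 44, 40]
199 77.9 54.0 [191, 35, 25]
200 75.6 53.7 [190, 31, 20]
201 73.1 54.9 [190, 33, 19]
202 71.0 54.5 [191, 33, 24]
203 68.4 54.6 [179, 27, 17]
204 66.1 55.1 [156, 27, 20]
205 64.3 51.2 [139, 23, 17]
206 63.0 45.8 [133, 24, 18]
207 61.1 43.3 [132, 27, 22]
208 62.8 19.6 [112, 74, 80]
209 60.2 19.7 [90, 96, 102]
210 58.0 19.0 [90, 95, 102]
211 55.5 18.2 [90, 96, 102]
212 52.8 19.9 [90, 95, 102]
213 50.7 18.6 [89, 95, 102]
214 47.9 19.8 [89, 96, 102]
215 45.5 20.2 [92, 99, 105]
216 44.0 14.9 [75, 81, 84]
217 43.8 1.0 [67, 70, 74]
218 41.3 0.8 [83, 88,
[... 7886 characters left out ...]
3, 179]
270 -82.3 38.8 [166, 172, 178]
271 -84.6 39.0 [165, 173, 180]
272 -86.9 37.5 [167, 172, 178]
273 -89.1 38.4 [162, 143, 136]
274 -91.5 38.4 [155, 105, 60]
275 -93.8 37.1 [151, 102, 58]
276 -96.1 37.2 [154, 104, 61]
277 -98.5 37.1 [154, 104, 60]
278 -100.9 38.3 [152, 103, 58]
279 -103.1 37.1 [152, 102, 57]
280 -105.6 37.5 [149, 100, 58]
281 -107.8 37.9 [148, 100, 57]
282 -110.2 37.1 [148, 98, 55]
283 -112.6 35.4 [134, 90, 52]
284 -114.6 3.0 [98, 87, 80]
285 -116.9 1.6 [89, 94, 101]
286 -119.4 1.5 [90, 94, 102]
287 -121.8 2.1 [89, 94, 101]
288 -124.2 2.6 [88, 95, 101]
289 -126.6 1.5 [89, 95, 102]
290 -129.0 1.0 [91, 97, 103]
291 -131.5 -1.7 [123, 130, 125]
292 -133.8 0.0 [143, 152, 142]
```

Emit:
{"op": "carry_out", "data": {
  "motion": "-0.8 -0.7 0 -0.6 85; -2 -1.8 0 -1.2 85; -3.4 -3 0 -1.9 85; -4.8 -4.2 0 -2.6 85; -6.2 -5.4 0 -3.3 85; -7.6 -6.7 0 -3.9 85; -8.6 -7.6 0 -4.5 85; -9 -8 0 -4.5 85",
  "squeeze": 20
}}

```text
t: 1.15
tcp_pos: [402.5, 200.5, 242.2]
orientation: [[-1.0, -0.009, 0.0], [-0.009, 1.0, -0.0], [-0.0, -0.0, -1.0]]
force: [0.1, 0.3, -0.1]
opening: 84.9
```

Emit:
{"op": "carry_out", "data": {
  "motion": "-0.5 -1 0.2 0 85.4; -1.2 -2.6 0.6 0 85.4; -1.8 -4.3 1.2 0.1 85.4; -2.5 -6 1.8 0.1 85.4; -3.1 -7.7 2.4 0.15 85.4; -3.8 -9.3 2.9 0.15 85.4; -4.2 -10.3 3.2 0.15 85.4; -4.24 -10.5 3.3 0.15 85.4"
}}

```text
t: 2.15
tcp_pos: [532.2, -112.8, 142.1]
orientation: [[-1.0, 0.008, -0.001], [0.008, 1.0, 0.001], [0.001, 0.001, -1.0]]
force: [-0.0, 1.1, -0.4]
opening: 85.4
```

```bash
python3 - <<'E'
from rig import ctrl, capture
import cv2,numpy as np
s=ctrl.get_state(); print(s["t"],np.round(s["tcp_pos"],2),np.round(s["orientation"],4).tolist(),s["opening"])
for n in ["wrist","top"]:
    c=capture(n); np.savez(f"{n}1.npz",**c,tcp=s["tcp_pos"],ori=s["orientation"])
    cv2.imwrite(f"pics/{n}1.png",c["color"][:,:,::-1])
E
```

```text
2.15 [ 532.21 -112.77  142.1 ] [[-1.0, 0.0076, -0.0014], [0.0076, 1.0, 0.0007], [0.0015, 0.0007, -1.0]] 85.41139892305966
```

View pics/wrist1.png

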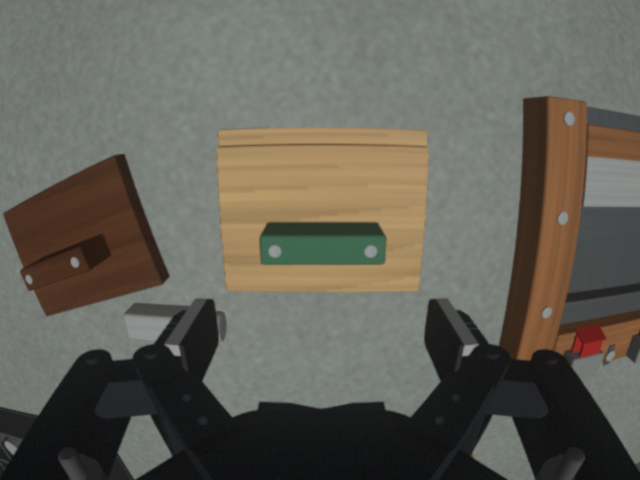

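```bash
cat >> h.py <<'E'
def wrist_world(c,p,R):
    K=c["K"];z=c["z_map"].astype(float);v,u=np.mgrid[:480,:640]
    x=(u-K[0,2])/K[0,0];y=(v-K[1,2])/K[1,1];th=np.hypot(x,y);k=np.tan(th)/np.maximum(th,1e-9)
    P=np.stack([x*k*z,y*k*z,z,np.ones_like(z)],-1)@np.asarray(c["T_tool_cam"]).T
    W=P[...,:3]@np.asarray(R).T+p; W[z==0]=np.nan
    return P[...,:3],W
E
python3 - <<'E'
import numpy as np
from h import *
c=dict(np.load("wrist1.npz"));T,W=wrist_world(c,c["tcp"],c["ori"])
col=c["color"].astype(int);R,G,B=[col[...,i] for i in range(3)]
Z=W[...,2]
g=big((G>R+25)&(G>B+15)); 
top=g&(Z>51); print("cleat top",rect(W,top),"tool",rect(T,top))
b=big((Z>14)&(Z<22)&(abs(W[...,0]-520)<75)&(abs(W[...,1]+113)<90)); print("board",rect(W,b))
# finger tips in tool frame
f=(T[...,2]>-40)&(T[...,2]<30)&(abs(T[...,0])<30)&(abs(T[...,1])<75)
for sgn in(-1,1):
    m=f&(sgn*T[...,1]>0)
    print("finger",sgn,m.sum(),np.nanpercentile(T[m],[1,50,99],axis=0).round(1).tolist())
E
```

```text
cleat top (array([ 533. , -112.3]), array([77.8, 18.8]), 89.64, 3119, np.float64(54.7)) tool (array([-0.9,  0.4]), array([77.8, 18.8]), 89.93, 3119, np.float64(87.4))
board (array([ 518.6, -112.3]), array([150.6, 121.5]), 89.63, 24869, np.float64(18.7))
finger -1 2840 [[-10.4, -56.5, -39.8], [6.7, -43.4, -24.2], [11.4, -42.7, -4.1]]
finger 1 2848 [[-10.4, 41.7, -39.8], [6.8, 42.4, -24.1], [11.5, 55.5, -4.0]]
```

Emit:
{"op": "carry_out", "data": {
  "motion": "-0.03 0.02 0.5 0 85.4; -0.03 0.02 1.2 0 85.4; -0.03 0.02 1.9 0 85.4; -0.03 0.02 2.4 0 85.4; -0.03 0.02 2.6 0 85.4; -0.03 0.02 2.6 0 85.4"
}}

```text
t: 3.0
tcp_pos: [533.3, -110.4, 65.3]
orientation: [[-1.0, 0.005, -0.0], [0.005, 1.0, 0.0], [0.0, 0.0, -1.0]]
force: [-0.2, 0.0, -0.4]
opening: 85.1
```

```bash
python3 - <<'E'
from rig import ctrl, capture
import cv2,numpy as np
from h import *
s=ctrl.get_state(); print(s["t"],np.round(s["tcp_pos"],2))
c=capture("wrist");cv2.imwrite("pics/wrist2.png",c["color"][:,:,::-1])
T,W=wrist_world(c,s["tcp_pos"],s["orientation"])
col=c["color"].astype(int);R,G,B=[col[...,i] for i in range(3)]
g=big((G>R+25)&(G>B+15))&(W[...,2]>51);print(rect(T,g))
f=(T[...,2]>-40)&(T[...,2]<6)&(abs(T[...,0])<30)&(abs(T[...,1])<75)&~g
for sgn in(-1,1):
    m=f&(sgn*T[...,1]>0)
    print("finger",sgn,m.sum(),np.nanpercentile(T[m],[1,50,99],axis=0).round(1).tolist())
E
```

```text
3.0 [ 533.28 -110.35   65.26]
(array([ 0.2, -1.9]), array([19.3, 78.1]), 0.09, 6074, np.float64(10.6))
finger -1 2840 [[-10.6, -56.5, -39.7], [6.7, -43.4, -24.1], [11.5, -42.7, -4.1]]
finger 1 2839 [[-10.4, 41.7, -39.8], [6.8, 42.4, -24.2], [11.5, 55.4, -3.9]]
```

View pics/wrist2.png

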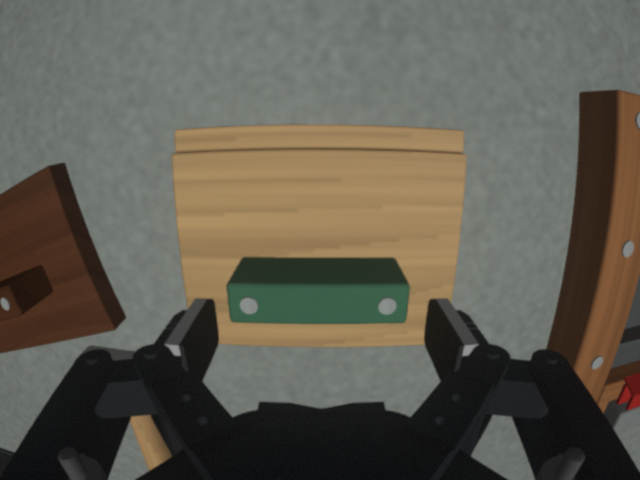

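Emit:
{"op": "carry_out", "data": {
  "motion": "0 -0.04 0 0 85.4; 0 -0.04 0.1 0 85.4; 0 -0.04 0.2 0 85.4; 0 -0.04 0.3 0 85.4; 0 -0.04 0.4 0 85.4; 0 -0.04 0.5 0 85.4"
}}

```text
t: 3.8
tcp_pos: [533.3, -111.8, 50.0]
orientation: [[-1.0, 0.005, -0.0], [0.005, 1.0, 0.0], [0.0, 0.0, -1.0]]
force: [-0.1, -0.0, -0.0]
opening: 85.6
```

Emit:
{"op": "carry_out", "data": {
  "motion": "0 0 0.15 0 85.4; 0 0 0.3 0 85.4; 0 0 0.45 0 85.4; 0 0 0.6 0 85.4; 0 0 0.7 0 85.4; 0 0 0.8 0 85.4; 0 0 0.8 0 85.4"
}}

```text
t: 4.68
tcp_pos: [533.2, -111.8, 26.1]
orientation: [[-1.0, 0.005, -0.0], [0.005, 1.0, 0.0], [0.0, 0.0, -1.0]]
force: [0.9, 0.3, 0.1]
opening: 85.7
```

Clear on both sides, no contact. Close lightly.

Emit:
{"op": "carry_out", "data": {
  "motion": "0 0 0 0 82; 0 0 0 0 80; 0 0 0 0 78; 0 0 0 0 76; 0 0 0 0 76",
  "squeeze": 20
}}

```text
t: 5.3
tcp_pos: [533.5, -111.9, 26.6]
orientation: [[-1.0, 0.005, 0.0], [0.005, 1.0, 0.0], [-0.0, 0.0, -1.0]]
force: [-0.9, 1.6, 4.6]
opening: 79.9
```

```bash
python3 - <<'E'
from rig import ctrl, capture
import cv2,numpy as np
s=ctrl.get_state(); print({k:np.round(s[k],2).tolist() for k in("t","tcp_pos","force","torque","opening")})
c=capture("wrist");cv2.imwrite("pics/wrist3.png",c["color"][:,:,::-1])
E
```

```text
{'t': 5.3, 'tcp_pos': [533.5, -111.85, 26.63], 'force': [-0.86, 1.58, 4.61], 'torque': [0.33, 0.22, -0.07], 'opening': 79.86}
```

View pics/wrist3.png

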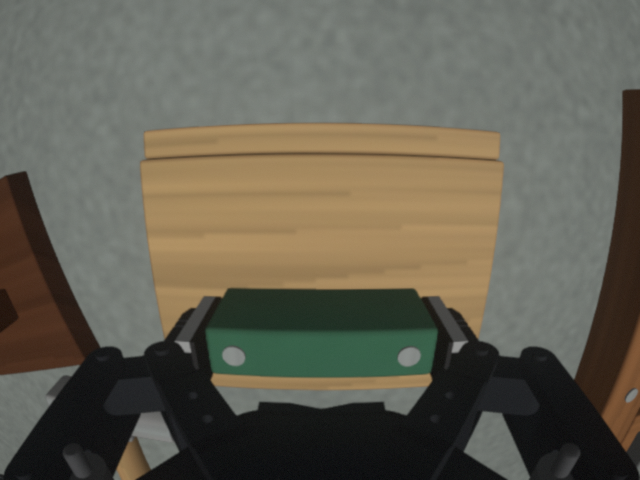

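Emit:
{"op": "carry_out", "data": {
  "motion": "0 0 -0.1 0 76; 0 0 -0.3 0 76; 0 0 -0.6 0 76; 0 0 -1 0 76; 0 0 -1.5 0 76; 0 0 -2 0 76; 0 0 -2.4 0 76; 0 0 -2.4 0 76"
}}

```text
t: 6.35
tcp_pos: [534.1, -112.2, 99.7]
orientation: [[-1.0, 0.005, 0.002], [0.005, 1.0, -0.001], [-0.002, -0.001, -1.0]]
force: [0.1, 0.8, -4.5]
opening: 79.6
```

```bash
cat > tilt.py <<'E'
from rig import ctrl, capture
import cv2,numpy as np,sys
from h import *
s=ctrl.get_state(); print({k:np.round(s[k],2).tolist() for k in("t","tcp_pos","force","torque","opening")})
c=capture("wrist");cv2.imwrite(f"pics/{sys.argv[1]}.png",c["color"][:,:,::-1])
T,W=wrist_world(c,s["tcp_pos"],s["orientation"])
hsv=cv2.cvtColor(c["color"],cv2.COLOR_RGB2HSV)
v,u=np.mgrid[:480,:640]
m=(hsv[...,1]>70)&(hsv[...,0]>12)&(hsv[...,0]<24)&(hsv[...,2]>140)&(abs(T[...,1])<80)&(T[...,0]>15)&(T[...,0]<72)&(abs(T[...,2])<60)
m=big(m)
p=T[m]; 
A=np.c_[p[:,0],p[:,1],np.ones(len(p))]
k=np.ones(len(p),bool)
for _ in range(4):
    co,*_r=np.linalg.lstsq(A[k],p[k,2],rcond=None); r=p[:,2]-A@co; k=abs(r)<2.5
print("top-face plane n",len(p),k.sum(),"pitch(tongue down) deg",np.degrees(np.arctan(co[0])).round(2),"roll",np.degrees(np.arctan(co[1])).round(2),"z at tool origin",co[2].round(1), "T x range",np.percentile(p[k,0],[1,99]).round(1),"y",np.percentile(p[k,1],[1,99]).round(1))
E
python3 tilt.py wrist4
```

```text
{'t': 6.35, 'tcp_pos': [534.09, -112.19, 99.69], 'force': [0.15, 0.83, -4.55], 'torque': [-0.02, -0.05, 0.09], 'opening': 79.56}
top-face plane n 41113 41108 pitch(tongue down) deg -0.05 roll 0.02 z at tool origin 7.9 T x range [15.5 62.9] y [-72.7  72. ]
```

View pics/wrist4.png

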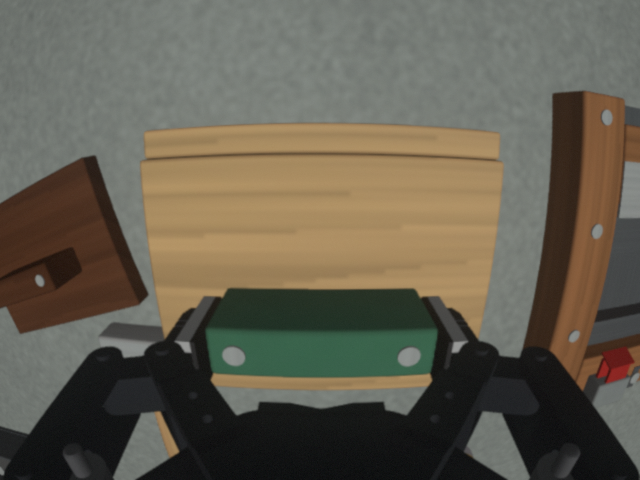

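Emit:
{"op": "carry_out", "data": {
  "motion": "0 0.2 -0.3 0 76; -0.2 0.8 -0.6 0 76; -0.4 1.8 -0.7 -0.1 76; -0.7 3 -0.7 -0.2 76; -1 4.2 -0.7 -0.3 76; -1.2 5.4 -0.7 -0.33 76; -1.4 6.6 -0.7 -0.33 76; -1.5 7.6 -0.7 -0.33 76"
}}

```text
t: 7.4
tcp_pos: [579.5, 118.8, 119.7]
orientation: [[-1.0, -0.031, 0.0], [-0.031, 1.0, 0.0], [-0.0, 0.0, -1.0]]
force: [-0.0, -0.6, -4.1]
opening: 80.0
```

Emit:
{"op": "carry_out", "data": {
  "motion": "-0.1 0.8 0 0 76; -0.15 1.4 0 0 76; -0.18 1.75 0 0 76; -0.2 1.85 0 0 76; -0.2 1.85 0 0 76"
}}

```text
t: 8.02
tcp_pos: [583.9, 171.2, 119.3]
orientation: [[-1.0, -0.029, -0.0], [-0.029, 1.0, -0.0], [0.0, -0.0, -1.0]]
force: [0.2, -0.2, -4.1]
opening: 79.7
```

```bash
python3 tilt.py wrist5; python3 - <<'E'
from rig import ctrl, capture
import cv2,numpy as np
c=capture("top");cv2.imwrite("pics/top5.png",cv2.resize(c["color"][165:305,170:350,::-1],None,fx=4,fy=4,interpolation=cv2.INTER_CUBIC))
E
```

```text
{'t': 8.02, 'tcp_pos': [583.93, 171.24, 119.3], 'force': [0.25, -0.19, -4.11], 'torque': [-0.03, -0.08, -0.07], 'opening': 79.72}
top-face plane n 41131 41130 pitch(tongue down) deg -0.06 roll 0.03 z at tool origin 7.9 T x range [15.5 62.9] y [-72.8  72.1]
```

View pics/wrist5.png

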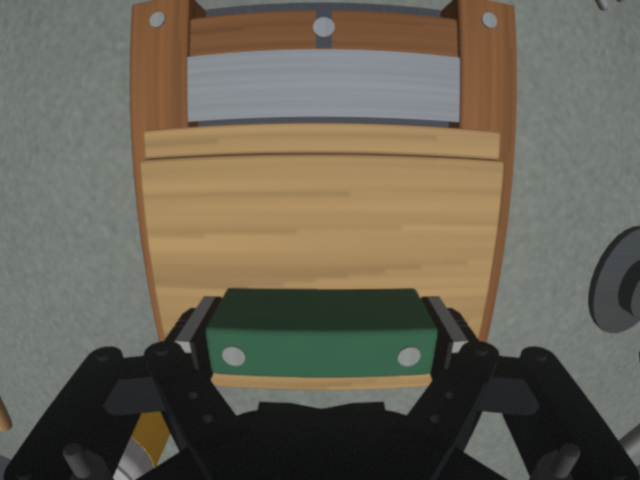

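View pics/top5.png

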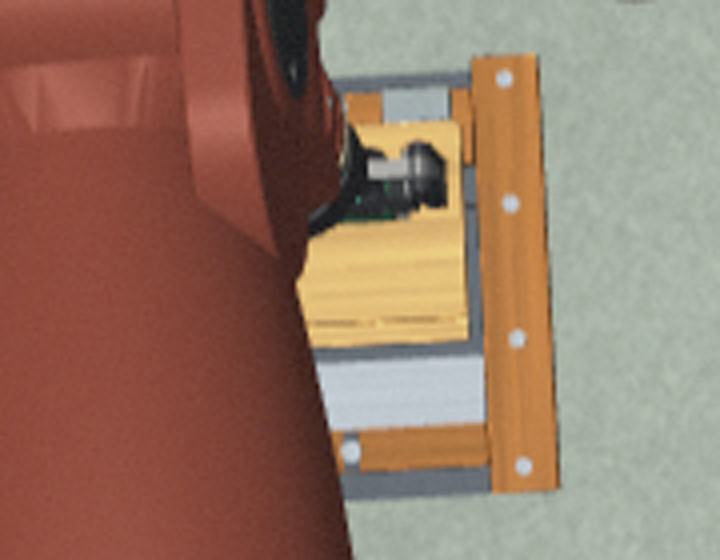

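```bash
cat > align.py <<'E'
from rig import ctrl, capture
import cv2,numpy as np,sys
from h import *
s=ctrl.get_state(); c=capture("wrist")
T,W=wrist_world(c,s["tcp_pos"],s["orientation"])
hsv=cv2.cvtColor(c["color"],cv2.COLOR_RGB2HSV);Z=W[...,2]
wood=(hsv[...,1]>110)&(hsv[...,0]<18)&(abs(Z-38)<4)
lip=(hsv[...,1]<45)&(hsv[...,2]>150)&(abs(Z-38.5)<4)
l=big(lip); print("lip tool",rect(T,l))
v,u=np.where(l)
# lip left/right end gives rails' inner faces
p=T[l]
for lo in np.arange(np.nanpercentile(p[:,0],5),np.nanpercentile(p[:,0],95),8):
    k=(p[:,0]>lo)&(p[:,0]<lo+8); print("x",round(lo+4,1),"lip y range",np.percentile(p[k,1],[0.5,99.5]).round(1), "mid",np.percentile(p[k,1],[0.5,99.5]).mean().round(2))
# lip front edge (min tool x) per y
for y in range(-60,61,30):
    k=abs(p[:,1]-y)<8; print("y",y,"front x",np.percentile(p[k,0],1).round(1),"-> back",np.percentile(p[k,0],99).round(1), "world",)
m=(hsv[...,1]>70)&(hsv[...,0]>12)&(hsv[...,0]<24)&(hsv[...,2]>140)&(abs(T[...,1])<85)&(abs(T[...,2]-8)<4)
q=T[big(m)]; print("board top",rect(T,big(m)))
E
python3 align.py
```

```text
lip tool (array([100.9,   5.6]), array([124.7,   7.6]), 89.45, 1124, np.float64(79.5))
x 101.9 lip y range [-54.8  65.2] mid 5.22
y -60 front x 98.0 -> back 99.8 world
y -30 front x 97.1 -> back 100.3 world
y 0 front x 97.8 -> back 104.4 world
y 30 front x 97.7 -> back 101.3 world
y 60 front x 98.0 -> back 100.6 world
board top (array([23.1, -0.6]), array([ 81.2, 150.4]), 0.25, 48452, np.float64(7.9))
```

```bash
cat > align.py <<'E'
from rig import ctrl, capture
import cv2,numpy as np,sys
from h import *
s=ctrl.get_state(); c=capture("wrist")
T,W=wrist_world(c,s["tcp_pos"],s["orientation"]);col=c["color"].astype(int)
for r in (60,75,90,105,115):
    row=col[r]; grey=(row.max(1)-row.min(1)<30)&(row.sum(1)>390)
    k=np.where(grey&(abs(np.arange(640)-325)<150))[0]
    k=k[(k>180)&(k<470)]
    print(r,k.min(),k.max(),T[r,k.min()+3].round(1),T[r,k.max()-3].round(1),"mid",((T[r,k.min()]+T[r,k.max()])/2).round(2),"W z",np.nanmedian(W[r,k,2]).round(1))
for uu in (210,260,380,440):
    cc=col[:,uu]; g=(cc.max(1)-cc.min(1)<30)&(cc.sum(1)>390); k=np.where(g[40:128])[0]+40
    print("col",uu,k.min(),k.max(),T[k.min()+1,uu].round(1),T[k.max()-1,uu].round(1))
E
python3 align.py
```

```text
60 188 458 [117.1 -76.1  78.9] [117.8  77.6  79.9] mid [117.58   0.49  78.9 ] W z 39.9
75 189 458 [108.1 -75.7  79.8] [108.2  76.8  77.8] mid [108.36   1.25  78.9 ] W z 39.9
90 188 459 [ 98.9 -76.   78.9] [99.5 78.2 79.7] mid [99.38  0.65 79.14] W z 39.9
105 189 458 [ 89.9 -75.5  78.8] [90.4 77.7 79.9] mid [90.42  1.07 80.25] W z 39.8
115 189 458 [ 84.  -75.5  78.4] [84.5 77.8 79.6] mid [84.38  0.95 79.35] W z 39.9
col 210 55 119 [118.6 -64.7  79.9] [ 81.5 -64.6  79. ]
col 260 51 116 [118.8 -35.1  79.8] [ 81.8 -35.   78.5]
col 380 51 116 [118.6  32.5  78.9] [81.9 32.7 79.2]
col 440 56 119 [118.7  68.3  80.3] [82.  68.3 79.4]
```

Emit:
{"op": "carry_out", "data": {
  "motion": "-0.03 0.02 0.2 0 76; -0.08 0.05 0.5 0 76; -0.14 0.05 0.8 0 76; -0.14 0.05 1.05 0 76; -0.14 0.05 1.15 0 76; -0.14 0.05 1.15 0 76"
}}

```text
t: 8.98
tcp_pos: [587.9, 173.2, 84.6]
orientation: [[-1.0, -0.029, -0.0], [-0.029, 1.0, 0.0], [0.0, 0.0, -1.0]]
force: [-0.7, -0.4, -4.2]
opening: 79.4
```

Emit:
{"op": "carry_out", "data": {
  "motion": "0 0 0.03 0 76; 0 0 0.06 0 76; 0 0 0.09 0 76; 0 0 0.12 0 76; 0 0 0.12 0 76"
}}

```text
t: 9.6
tcp_pos: [588.4, 173.2, 82.7]
orientation: [[-1.0, -0.029, 0.001], [-0.029, 1.0, 0.0], [-0.001, -0.0, -1.0]]
force: [-6.1, -1.4, 7.0]
opening: 79.5
```

Emit:
{"op": "carry_out", "data": {
  "motion": "0.03 0 0.01 0 76; 0.06 0 0.02 0 76; 0.09 0 0.03 0 76; 0.12 0 0.04 0 76; 0.12 0 0.04 0 76"
}}

```text
t: 10.22
tcp_pos: [584.5, 173.1, 80.1]
orientation: [[-1.0, -0.029, 0.0], [-0.029, 1.0, 0.0], [-0.0, 0.0, -1.0]]
force: [1.1, -0.1, 3.8]
opening: 79.7
```

```bash
python3 tilt.py wrist6
```

```text
{'t': 10.22, 'tcp_pos': [584.48, 173.09, 80.07], 'force': [1.14, -0.05, 3.76], 'torque': [-0.02, -0.4, -0.05], 'opening': 79.71}
top-face plane n 38090 38087 pitch(tongue down) deg 4.6 roll 0.02 z at tool origin 7.9 T x range [15.5 60.4] y [-72.9  72.1]
```

Emit:
{"op": "carry_out", "data": {
  "motion": "0.06 0 0.05 0 76; 0.12 0 0.11 0 76; 0.16 0 0.15 0 76; 0.2 0 0.2 0 76; 0.24 0 0.25 0 76; 0.28 0 0.29 0 76; 0.3 0 0.32 0 76; 0.3 0 0.32 0 76"
}}

```text
t: 11.28
tcp_pos: [575.3, 172.8, 70.2]
orientation: [[-1.0, -0.029, -0.0], [-0.029, 1.0, 0.0], [0.0, 0.0, -1.0]]
force: [-1.5, -0.1, 2.1]
opening: 79.6
```

```bash
python3 tilt.py wrist7
```

```text
{'t': 11.28, 'tcp_pos': [575.26, 172.83, 70.23], 'force': [-1.46, -0.07, 2.12], 'torque': [-0.07, -0.01, -0.09], 'opening': 79.57}
top-face plane n 35390 28487 pitch(tongue down) deg 21.39 roll 0.01 z at tool origin 7.3 T x range [15.4 53.7] y [-72.8  72.1]
```

View pics/wrist7.png

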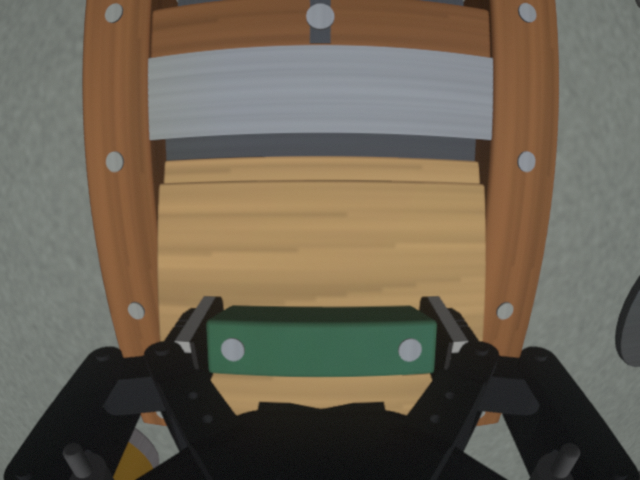

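Emit:
{"op": "carry_out", "data": {
  "motion": "0.1 0 -0.01 0 76; 0.2 0 0 0 76; 0.3 0 0.02 0 76; 0.4 0 0.05 0 76; 0.45 0 0.05 0 76; 0.45 0 0.05 0 76"
}}

```text
t: 12.08
tcp_pos: [561.9, 172.5, 69.0]
orientation: [[-1.0, -0.029, 0.0], [-0.029, 1.0, 0.0], [-0.0, 0.0, -1.0]]
force: [-0.2, -0.3, -4.6]
opening: 79.9
```

```bash
python3 tilt.py wrist8;python3 - <<'E'
from rig import capture
import cv2
c=capture("scene");cv2.imwrite("pics/scene8.png",cv2.resize(c["color"][150:310,280:470,::-1],None,fx=3.6,fy=3.6,interpolation=cv2.INTER_CUBIC))
E
```

```text
{'t': 12.08, 'tcp_pos': [561.87, 172.46, 68.96], 'force': [-0.21, -0.27, -4.64], 'torque': [-0.04, -0.01, -0.01], 'opening': 79.86}
top-face plane n 33201 28302 pitch(tongue down) deg 18.18 roll 0.0 z at tool origin 8.9 T x range [15.4 50.6] y [-72.7  71.9]
```

View pics/scene8.png

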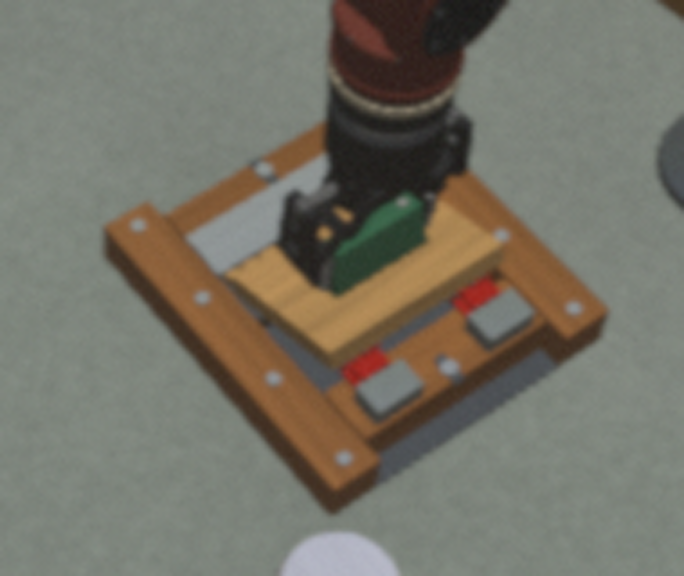

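```bash
cat > prof.py <<'E'
from rig import ctrl, capture
import cv2,numpy as np,sys
from h import *
s=ctrl.get_state();p=np.array(s["tcp_pos"]); c=capture("wrist");cv2.imwrite(f"pics/{sys.argv[1]}.png",c["color"][:,:,::-1])
T,W=wrist_world(c,p,s["orientation"])
print({k:np.round(s[k],2).tolist() for k in("t","tcp_pos","force","torque","opening")})
for r in range(60,300,8):
    k=slice(260,380); print(r,np.nanmedian(T[r,k,0]).round(1),np.nanmedian(W[r,k,2]).round(1),np.median(c["color"][r,k],0).astype(int).tolist())
E
python3 prof.py wrist9
```

```text
{'t': 12.18, 'tcp_pos': [562.08, 172.43, 69.01], 'force': [-0.1, 0.43, -4.9], 'torque': [0.05, -0.01, -0.04], 'opening': 79.93}
60 104.0 39.0 [117, 82, 56]
68 100.4 39.0 [111, 78, 54]
76 96.7 39.9 [133, 137, 144]
84 93.1 40.0 [134, 139, 146]
92 89.6 39.8 [135, 140, 146]
100 86.0 40.0 [133, 138, 144]
108 82.5 39.9 [137, 142, 149]
116 79.1 39.9 [137, 142, 148]
124 75.6 39.8 [137, 142, 148]
132 72.1 39.9 [135, 140, 146]
140 68.6 39.9 [136, 141, 147]
148 65.1 39.8 [133, 138, 144]
156 61.6 39.8 [138, 143, 149]
164 57.7 35.9 [153, 128, 94]
172 54.3 37.1 [165, 137, 96]
180 51.4 42.6 [135, 109, 77]
188 48.2 44.3 [160, 132, 92]
196 44.9 45.4 [163, 135, 93]
204 41.6 46.4 [168, 139, 96]
212 38.4 47.6 [157, 129, 90]
220 35.1 48.6 [166, 137, 94]
228 31.9 49.7 [170, 140, 96]
236 28.6 50.7 [163, 134, 93]
244 25.5 51.9 [161, 132, 91]
252 22.2 52.9 [167, 138, 95]
260 19.0 53.9 [169, 139, 96]
268 15.8 55.0 [167, 138, 95]
276 12.5 56.0 [161, 133, 92]
284 9.3 57.1 [152, 125, 86]
292 6.0 58.2 [147, 121, 83]
```

View pics/wrist9.png

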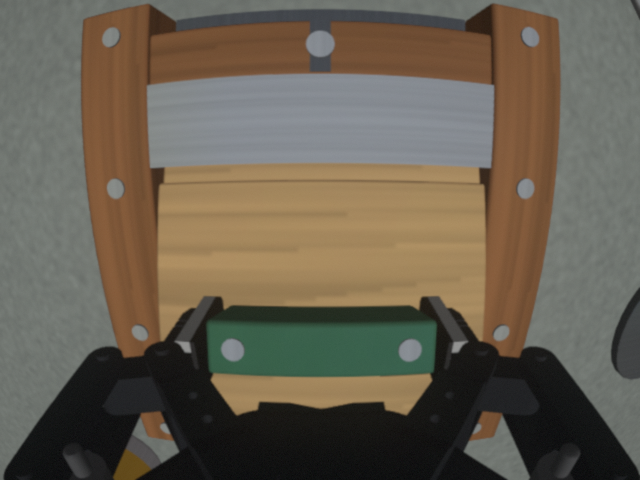

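Emit:
{"op": "carry_out", "data": {
  "motion": "0.03 0 0.04 0 76; 0.07 0 0.07 0 76; 0.11 0 0.07 0 76; 0.15 0 0.07 0 76; 0.18 0 0.07 0 76"
}}

```text
t: 12.85
tcp_pos: [556.5, 172.3, 66.9]
orientation: [[-1.0, -0.029, 0.0], [-0.029, 1.0, 0.0], [-0.0, 0.0, -1.0]]
force: [0.6, -0.4, -4.4]
opening: 79.9
```

Emit:
{"op": "carry_out", "data": {
  "motion": "0.03 0 0 0 76; 0.06 0 0 0 76; 0.06 0 0 0 76"
}}

```text
t: 13.22
tcp_pos: [555.6, 172.3, 67.3]
orientation: [[-1.0, -0.029, 0.002], [-0.029, 1.0, 0.0], [-0.002, 0.0, -1.0]]
force: [5.2, 0.6, -5.2]
opening: 79.8
```

```bash
python3 prof.py wrist10 | sed -n '1p;10,26p'
```

```text
{'t': 13.22, 'tcp_pos': [555.62, 172.26, 67.28], 'force': [5.19, 0.58, -5.16], 'torque': [0.07, -1.32, 0.14], 'opening': 79.77}
124 75.5 39.8 [139, 145, 151]
132 72.1 39.9 [139, 145, 152]
140 68.6 39.8 [137, 142, 149]
148 65.2 39.8 [135, 140, 147]
156 61.7 39.9 [137, 142, 149]
164 58.3 39.9 [135, 140, 146]
172 54.8 39.8 [139, 144, 150]
180 50.7 35.8 [132, 108, 77]
188 48.1 42.3 [161, 133, 93]
196 44.9 43.4 [164, 136, 95]
204 41.6 44.5 [169, 140, 97]
212 38.3 45.5 [160, 132, 92]
220 35.1 46.7 [167, 138, 95]
228 31.8 47.7 [172, 141, 98]
236 28.6 48.7 [165, 136, 94]
244 25.3 49.7 [162, 134, 92]
252 22.2 51.0 [169, 139, 96]
```

View pics/wrist10.png

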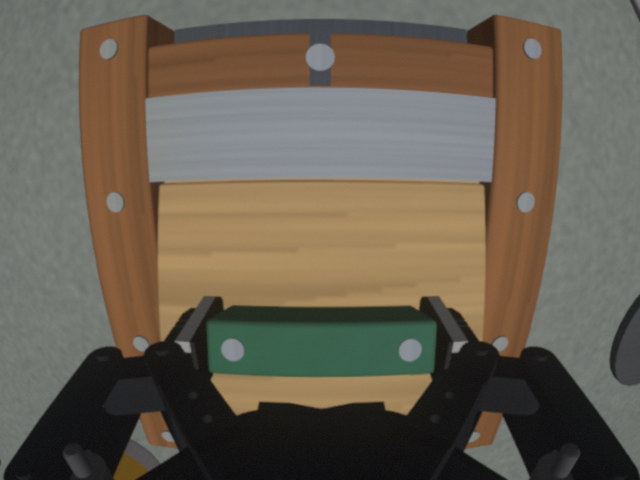

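Emit:
{"op": "carry_out", "data": {
  "motion": "0 0 0.04 0 76; 0 0 0.08 0 76; 0 0 0.12 0 76; 0 0 0.12 0 76"
}}

```text
t: 13.78
tcp_pos: [555.8, 172.2, 64.0]
orientation: [[-1.0, -0.029, 0.002], [-0.029, 1.0, 0.0], [-0.002, 0.0, -1.0]]
force: [4.6, -0.3, -1.5]
opening: 79.6
```

Emit:
{"op": "carry_out", "data": {
  "motion": "-0.02 0 0.03 0 76; -0.05 0 0.07 0 76; -0.08 0 0.1 0 76; -0.12 0 0.14 0 76; -0.16 0 0.18 0 76; -0.16 0 0.18 0 76"
}}

```text
t: 14.52
tcp_pos: [560.3, 172.4, 59.8]
orientation: [[-1.0, -0.029, 0.002], [-0.029, 1.0, 0.0], [-0.002, 0.0, -1.0]]
force: [-1.1, -1.2, 11.7]
opening: 79.6
```

```bash
python3 prof.py wrist11 | sed -n '1p;15,30p'
```

```text
{'t': 14.52, 'tcp_pos': [560.31, 172.4, 59.76], 'force': [-1.08, -1.23, 11.69], 'torque': [-0.13, 0.4, -0.03], 'opening': 79.6}
164 59.0 39.7 [138, 143, 149]
172 54.9 33.0 [159, 131, 93]
180 52.2 38.8 [162, 135, 95]
188 48.9 39.7 [164, 137, 96]
196 45.7 40.5 [167, 139, 97]
204 42.5 41.2 [165, 138, 96]
212 39.2 42.0 [161, 133, 93]
220 36.0 42.9 [171, 142, 99]
228 32.8 43.7 [165, 137, 95]
236 29.6 44.5 [165, 136, 95]
244 26.3 45.4 [166, 137, 95]
252 23.1 46.1 [170, 141, 97]
260 19.8 46.9 [169, 140, 97]
268 16.5 47.8 [164, 136, 95]
276 13.3 48.6 [160, 133, 92]
284 10.0 49.5 [150, 124, 86]
```

Emit:
{"op": "carry_out", "data": {
  "motion": "0.03 0 0 0 76; 0.06 0 0 0 76; 0.09 0 0 0 76; 0.09 0 0 0 76"
}}

```text
t: 15.08
tcp_pos: [559.4, 172.4, 60.2]
orientation: [[-1.0, -0.029, 0.006], [-0.029, 1.0, 0.0], [-0.006, 0.0, -1.0]]
force: [8.8, 1.4, 7.3]
opening: 79.7
```

```bash
python3 prof.py wrist12 | sed -n '1p;14,30p'
```

```text
{'t': 15.08, 'tcp_pos': [559.39, 172.38, 60.15], 'force': [8.79, 1.36, 7.3], 'torque': [0.01, -1.34, 0.15], 'opening': 79.65}
156 62.3 39.9 [134, 139, 145]
164 59.0 39.8 [139, 144, 150]
172 54.8 33.0 [159, 133, 101]
180 52.1 38.7 [162, 135, 95]
188 48.9 39.7 [164, 137, 96]
196 45.6 40.4 [167, 139, 97]
204 42.4 41.4 [166, 138, 96]
212 39.2 42.2 [160, 133, 93]
220 36.0 43.1 [171, 142, 99]
228 32.7 43.8 [165, 137, 95]
236 29.5 44.7 [165, 137, 95]
244 26.3 45.4 [166, 137, 95]
252 23.1 46.5 [170, 141, 97]
260 19.8 47.2 [170, 141, 97]
268 16.5 48.0 [165, 136, 95]
276 13.2 48.8 [160, 133, 92]
284 10.0 49.8 [150, 124, 86]
```

View pics/wrist12.png

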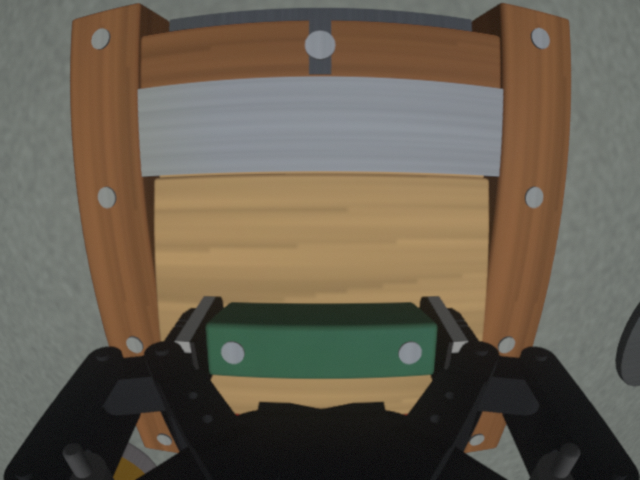

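Emit:
{"op": "carry_out", "data": {
  "motion": "-0.02 0 0.04 0 76; -0.05 0 0.08 0 76; -0.08 0 0.11 0 76; -0.1 0 0.14 0 76; -0.1 0 0.14 0 76"
}}

```text
t: 15.75
tcp_pos: [562.1, 172.5, 57.1]
orientation: [[-1.0, -0.029, 0.005], [-0.029, 1.0, 0.0], [-0.005, 0.0, -1.0]]
force: [0.7, -0.6, 19.0]
opening: 79.5
```

```bash
python3 prof.py wrist13 | sed -n '1p;15,30p'
```

```text
{'t': 15.75, 'tcp_pos': [562.09, 172.48, 57.12], 'force': [0.67, -0.64, 18.97], 'torque': [-0.17, 0.21, -0.06], 'opening': 79.5}
164 59.2 39.8 [145, 145, 145]
172 55.8 38.3 [145, 119, 84]
180 52.6 39.1 [162, 135, 95]
188 49.4 39.6 [165, 137, 96]
196 46.2 40.5 [170, 141, 99]
204 43.0 41.1 [160, 133, 93]
212 39.8 41.8 [167, 138, 97]
220 36.6 42.5 [172, 143, 100]
228 33.4 43.3 [165, 137, 95]
236 30.2 43.8 [164, 136, 95]
244 26.9 44.4 [169, 140, 98]
252 23.7 45.1 [171, 142, 99]
260 20.4 45.9 [170, 141, 98]
268 17.1 46.4 [164, 136, 95]
276 13.8 47.2 [158, 131, 91]
284 10.5 47.9 [149, 124, 86]
```

Emit:
{"op": "carry_out", "data": {
  "motion": "0.03 0 -0.02 0 76; 0.06 0 -0.03 0 76; 0.07 0 -0.04 0 76; 0.07 0 -0.04 0 76"
}}

```text
t: 16.3
tcp_pos: [561.3, 172.4, 57.6]
orientation: [[-1.0, -0.029, 0.008], [-0.029, 1.0, 0.001], [-0.008, 0.0, -1.0]]
force: [12.1, 0.8, 6.2]
opening: 79.5
```

```bash
python3 prof.py wrist14 | sed -n '1p;14,20p;25,30p'
```

```text
{'t': 16.3, 'tcp_pos': [561.34, 172.44, 57.62], 'force': [12.07, 0.82, 6.19], 'torque': [0.04, -2.17, 0.21], 'opening': 79.47}
156 62.5 40.0 [140, 145, 151]
164 59.2 39.8 [139, 144, 150]
172 55.7 38.2 [141, 115, 81]
180 52.6 39.2 [162, 134, 95]
188 49.4 39.9 [165, 137, 96]
196 46.1 40.5 [170, 141, 99]
204 43.0 41.3 [161, 134, 94]
244 26.9 44.8 [169, 140, 97]
252 23.6 45.3 [171, 142, 99]
260 20.4 46.1 [170, 141, 98]
268 17.0 46.8 [164, 136, 95]
276 13.8 47.6 [158, 132, 91]
284 10.5 48.3 [149, 124, 86]
```

View pics/wrist14.png

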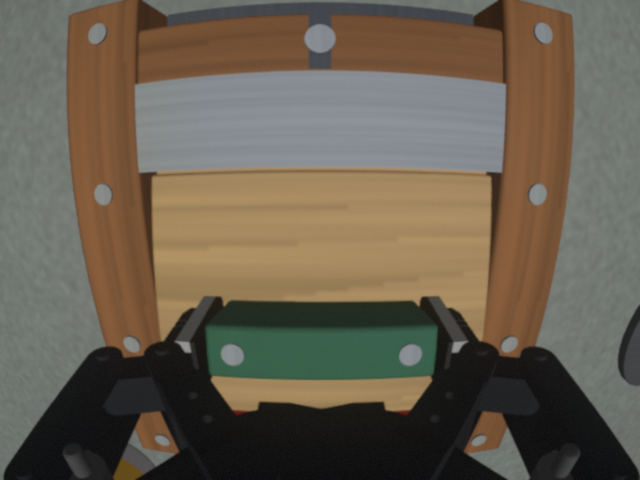

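Emit:
{"op": "carry_out", "data": {
  "motion": "-0.03 0 -0.01 0 76; -0.04 0 -0.02 0 79; -0.04 0 -0.02 0 83; -0.04 0 -0.02 0 85.4; -0.04 0 -0.02 0 85.4; -0.04 0 -0.02 0 85.4"
}}

```text
t: 17.1
tcp_pos: [558.6, 172.4, 55.1]
orientation: [[-1.0, -0.029, -0.001], [-0.029, 1.0, 0.0], [0.001, 0.0, -1.0]]
force: [-0.2, 1.1, -0.3]
opening: 85.4
```

```bash
python3 prof.py wrist15 | sed -n '1p;14,20p;25,30p'
```

```text
{'t': 17.1, 'tcp_pos': [558.6, 172.37, 55.12], 'force': [-0.22, 1.06, -0.26], 'torque': [-0.04, -0.01, 0.05], 'opening': 85.43}
156 62.6 39.8 [136, 141, 147]
164 59.4 39.8 [141, 146, 152]
172 56.2 39.8 [140, 144, 150]
180 52.8 38.6 [146, 119, 84]
188 49.6 39.3 [162, 135, 95]
196 46.4 40.1 [165, 137, 97]
204 43.3 40.7 [170, 141, 99]
244 27.4 44.1 [164, 136, 95]
252 24.3 45.0 [169, 140, 97]
260 21.1 45.7 [171, 142, 99]
268 17.8 46.2 [170, 141, 98]
276 14.5 47.0 [165, 137, 95]
284 11.3 47.8 [160, 132, 92]
```

View pics/wrist15.png

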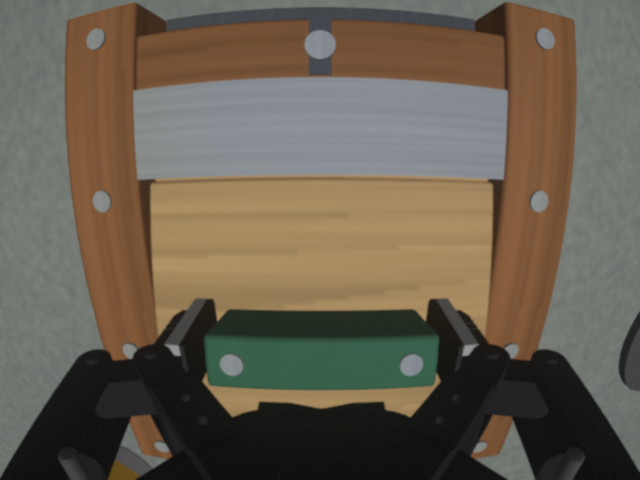

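Emit:
{"op": "carry_out", "data": {
  "motion": "0 0 -0.2 0 85.4; 0 0 -0.5 0 85.4; 0 0 -0.9 0 85.4; 0 0 -1.3 0 85.4; 0 0 -1.7 0 85.4; 0 0 -2 0 85.4; 0 0 -2 0 85.4"
}}

```text
t: 18.02
tcp_pos: [559.5, 172.4, 116.4]
orientation: [[-1.0, -0.029, 0.001], [-0.029, 1.0, 0.0], [-0.001, 0.0, -1.0]]
force: [0.1, -1.1, -0.7]
opening: 85.4
```

```bash
python3 prof.py wrist16 | sed -n '1p'
```

```text
{'t': 18.02, 'tcp_pos': [559.49, 172.41, 116.38], 'force': [0.12, -1.09, -0.74], 'torque': [-0.06, -0.04, 0.02], 'opening': 85.44}
```

View pics/wrist16.png

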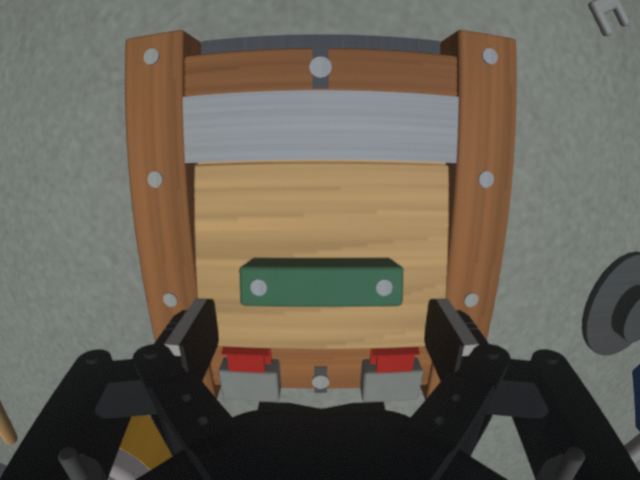

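Emit:
{"op": "carry_out", "data": {
  "motion": "-0.2 0 0 0 75; -0.6 0 0 0 65; -1 0 0.2 0 60; -1.15 0 0.5 0 60; -1.18 0 0.8 0 60; -1.18 0 1.05 0 60; -1.18 0 1.15 0 60; -1.18 0 1.15 0 60"
}}

```text
t: 19.08
tcp_pos: [594.1, 173.4, 80.8]
orientation: [[-1.0, -0.029, -0.0], [-0.029, 1.0, 0.0], [0.0, 0.0, -1.0]]
force: [0.2, -0.0, -0.1]
opening: 59.9
```

Emit:
{"op": "carry_out", "data": {
  "motion": "0 0 0.07 0 60; 0 0 0.14 0 60; 0 0 0.21 0 60; 0 0 0.28 0 60; 0 0 0.28 0 60"
}}

```text
t: 19.7
tcp_pos: [594.2, 173.3, 72.3]
orientation: [[-1.0, -0.029, -0.0], [-0.029, 1.0, 0.0], [0.0, 0.0, -1.0]]
force: [-0.4, -0.2, 1.1]
opening: 60.2
```

Emit:
{"op": "carry_out", "data": {
  "motion": "0 0 0.06 0 60; 0 0 0.12 0 60; 0 0 0.18 0 60; 0 0 0.24 0 60; 0 0 0.3 0 60; 0 0 0.3 0 60"
}}

```text
t: 20.45
tcp_pos: [594.6, 173.4, 64.1]
orientation: [[-1.0, -0.029, 0.001], [-0.029, 1.0, 0.0], [-0.001, 0.0, -1.0]]
force: [-1.5, 0.2, 4.0]
opening: 60.5
```

Emit:
{"op": "carry_out", "data": {
  "motion": "0 0 0.05 0 60; 0 0 0.1 0 60; 0 0 0.15 0 60; 0 0 0.2 0 60; 0 0 0.2 0 60"
}}

```text
t: 21.08
tcp_pos: [594.3, 173.4, 57.3]
orientation: [[-1.0, -0.029, -0.0], [-0.029, 1.0, 0.0], [0.0, 0.0, -1.0]]
force: [0.6, 0.3, 2.0]
opening: 59.9
```

Emit:
{"op": "carry_out", "data": {
  "motion": "0 0 0.05 0 60; 0 0 0.1 0 60; 0 0 0.15 0 60; 0 0 0.2 0 60; 0 0 0.2 0 60"
}}

```text
t: 21.7
tcp_pos: [594.2, 173.4, 51.3]
orientation: [[-1.0, -0.029, -0.0], [-0.029, 1.0, 0.0], [0.0, 0.0, -1.0]]
force: [1.2, 0.4, 2.1]
opening: 60.3
```

Emit:
{"op": "carry_out", "data": {
  "motion": "0 0 0.05 0 60; 0 0 0.1 0 60; 0 0 0.15 0 60; 0 0 0.2 0 60; 0 0 0.2 0 60"
}}

```text
t: 22.32
tcp_pos: [593.3, 173.3, 44.6]
orientation: [[-1.0, -0.029, -0.002], [-0.029, 1.0, -0.0], [0.002, -0.0, -1.0]]
force: [0.2, -0.1, -0.7]
opening: 59.9
```

```bash
python3 prof.py wrist17 | sed -n '1p;8,30p'
```

```text
{'t': 22.32, 'tcp_pos': [593.29, 173.35, 44.56], 'force': [0.22, -0.09, -0.66], 'torque': [0.02, 0.02, 0.01], 'opening': 59.9}
108 81.2 39.0 [181, 150, 106]
116 78.2 38.8 [182, 152, 107]
124 75.2 38.7 [187, 156, 109]
132 72.3 38.9 [174, 145, 102]
140 69.3 38.9 [184, 153, 107]
148 66.3 38.9 [190, 158, 111]
156 63.3 38.9 [183, 152, 106]
164 60.3 38.8 [183, 152, 106]
172 57.3 38.9 [183, 152, 106]
180 54.2 38.8 [188, 155, 109]
188 51.2 39.0 [188, 155, 109]
196 48.1 38.8 [186, 153, 108]
204 45.0 38.8 [180, 149, 105]
212 41.9 38.8 [171, 141, 99]
220 38.7 38.7 [165, 137, 96]
228 35.6 38.8 [185, 153, 107]
236 32.3 38.8 [153, 129, 91]
244 32.8 50.5 [42, 54, 41]
252 32.7 59.0 [41, 55, 42]
260 32.6 66.5 [39, 55, 42]
268 32.6 73.4 [44, 67, 51]
276 30.6 74.8 [64, 108, 83]
284 27.9 74.7 [65, 108, 83]
```

View pics/wrist17.png

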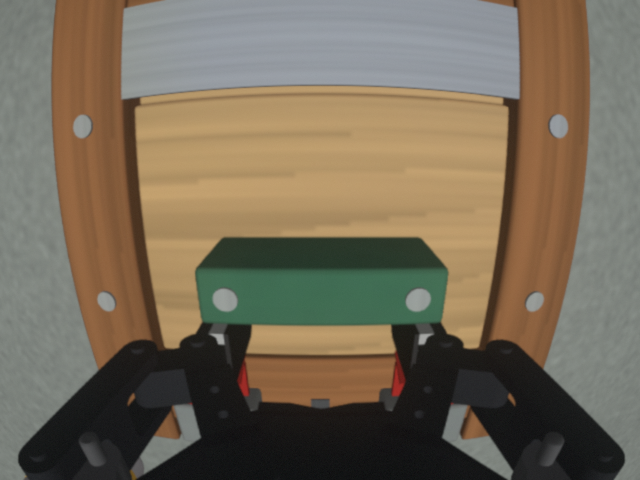

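Emit:
{"op": "carry_out", "data": {
  "motion": "0 0 0.05 0 60; 0 0 0.1 0 60; 0 0 0.1 0 60"
}}

```text
t: 22.75
tcp_pos: [593.9, 173.4, 43.9]
orientation: [[-1.0, -0.029, -0.001], [-0.029, 1.0, -0.0], [0.001, -0.0, -1.0]]
force: [-8.6, -1.3, 15.3]
opening: 60.2
```

Firm at 15 N, so it is seated. Now retreat and look.

Emit:
{"op": "carry_out", "data": {
  "motion": "0 0 -0.1 0 60; 0 0 -0.5 0 60; 0 0 -1 0 60; 0 0 -1.8 0 60; 0 0 -2.6 0 60; 0 0 -3.6 0 60; 0 0 -4.6 0 60; 0 0 -5.4 0 60"
}}

```text
t: 23.75
tcp_pos: [594.7, 173.4, 207.1]
orientation: [[-1.0, -0.029, 0.002], [-0.029, 1.0, 0.0], [-0.002, 0.0, -1.0]]
force: [0.8, -0.2, 0.0]
opening: 60.0
```

Emit:
{"op": "carry_out", "data": {
  "motion": "0 1 0 0 60; 0.5 2.4 0 0 60; 1 4 0 0 60; 1.5 5.6 0 0 60; 2 7.2 0 0 60; 2.5 8.2 0 0 60; 2.5 8.5 0 0 60; 2.5 8.5 0 0 60"
}}

```text
t: 24.75
tcp_pos: [512.3, 426.1, 205.0]
orientation: [[-1.0, -0.03, 0.001], [-0.03, 1.0, 0.0], [-0.001, 0.0, -1.0]]
force: [0.4, -1.0, 0.1]
opening: 60.2
```

```bash
python3 - <<'E'
import numpy as np,cv2
from rig import ctrl,capture
from h import *
print(ctrl.get_state()["t"],np.round(ctrl.get_state()["tcp_pos"],1))
c=capture("top");W=world(c);col=c["color"];Z=W[...,2]
cv2.imwrite("pics/topF.png",cv2.resize(col[165:305,170:350,::-1],None,fx=4,fy=4,interpolation=cv2.INTER_CUBIC))
cv2.imwrite("pics/topFfull.png",col[:,:,::-1])
s=capture("scene");cv2.imwrite("pics/sceneF.png",cv2.resize(s["color"][150:310,280:470,::-1],None,fx=3.6,fy=3.6,interpolation=cv2.INTER_CUBIC))
th=np.deg2rad(1.67);o=np.array([551.6,170.]);R=np.array([[np.cos(th),-np.sin(th)],[np.sin(th),np.cos(th)]])
D=(W[...,:2]-o)@R
for rng in [(-60,-36),(-25,25),(36,60)]:
    mm=(D[...,0]>35)&(D[...,0]<90)&(D[...,1]>rng[0])&(D[...,1]<rng[1]);print(rng)
    print([(np.round(np.median(D[r][mm[r]],0)[0],1),np.round(np.median(Z[r][mm[r]]),1),np.median(col[r][mm[r]],0).astype(int).tolist()) for r in np.unique(np.where(mm)[0])])
m=(abs(D[...,0])<60)&(abs(D[...,1])<70)&(Z<45)&(D[...,0]>-46)
p=W[m];A=np.c_[p[:,:2],np.ones(len(p))];print("board plane",np.degrees(np.linalg.lstsq(A,p[:,2],rcond=None)[0][:2]).round(2),np.median(p[:,2]))
E
```

```text
24.75 [512.3 426.1 205. ]
(-60, -36)
[(np.float64(89.2), np.float64(57.1), [141, 150, 154]), (np.float64(87.1), np.float64(56.0), [140, 150, 154]), (np.float64(85.1), np.float64(54.7), [139, 149, 153]), (np.float64(82.9), np.float64(54.2), [133, 114, 115]), (np.float64(80.2), np.float64(55.0), [162, 43, 39]), (np.float64(77.8), np.float64(55.1), [190, 33, 20]), (np.float64(75.8), np.float64(54.4), [190, 32, 22]), (np.float64(73.2), np.float64(54.7), [189, 28, 16]), (np.float64(70.9), np.float64(55.2), [188, 26, 18]), (np.float64(68.5), np.float64(54.3), [179, 28, 17]), (np.float64(65.9), np.float64(56.4), [156, 26, 15]), (np.float64(64.5), np.float64(50.9), [138, 21, 17]), (np.float64(62.9), np.float64(46.4), [133, 26, 20]), (np.float64(61.2), np.float64(42.6), [134, 30, 24]), (np.float64(59.7), np.float64(37.5), [170, 121, 77]), (np.float64(57.2), np.float64(37.6), [201, 162, 103]), (np.float64(54.5), np.float64(38.0), [207, 167, 105]), (np.float64(52.4), np.float64(38.5), [209, 169, 106]), (np.float64(50.2), np.float64(36.9), [207, 167, 106]), (np.float64(47.3), np.float64(39.2), [
[... 2310 characters left out ...]
, (np.float64(61.4), np.float64(43.2), [132, 24, 16]), (np.float64(59.8), np.float64(38.2), [171, 121, 76]), (np.float64(57.6), np.float64(38.7), [201, 163, 102]), (np.float64(55.2), np.float64(38.0), [207, 169, 106]), (np.float64(53.0), np.float64(36.8), [203, 165, 104]), (np.float64(50.5), np.float64(37.6), [200, 161, 102]), (np.float64(48.0), np.float64(37.2), [195, 157, 100]), (np.float64(45.9), np.float64(37.3), [195, 158, 99]), (np.float64(43.3), np.float64(37.2), [201, 163, 103]), (np.float64(41.0), np.float64(37.4), [206, 167, 106]), (np.float64(38.3), np.float64(38.5), [208, 169, 107]), (np.float64(36.2), np.float64(36.1), [204, 165, 103])]
board plane [ 0.12 -0.18] 37.6110890762352
```

View pics/topF.png

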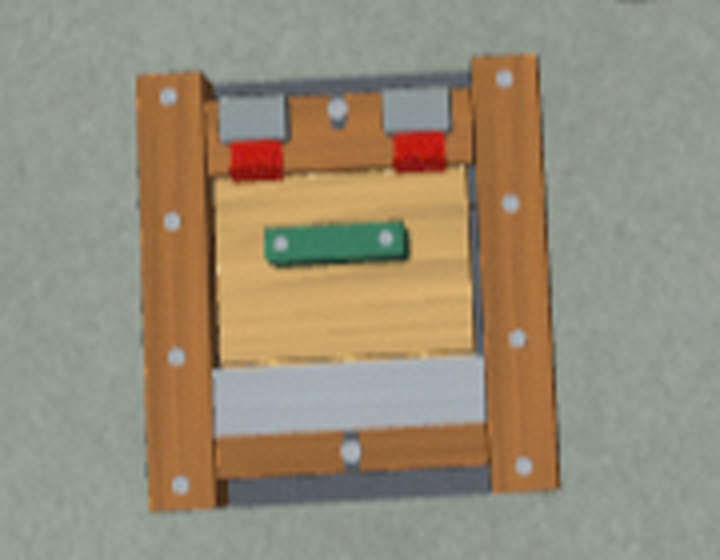

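View pics/sceneF.png

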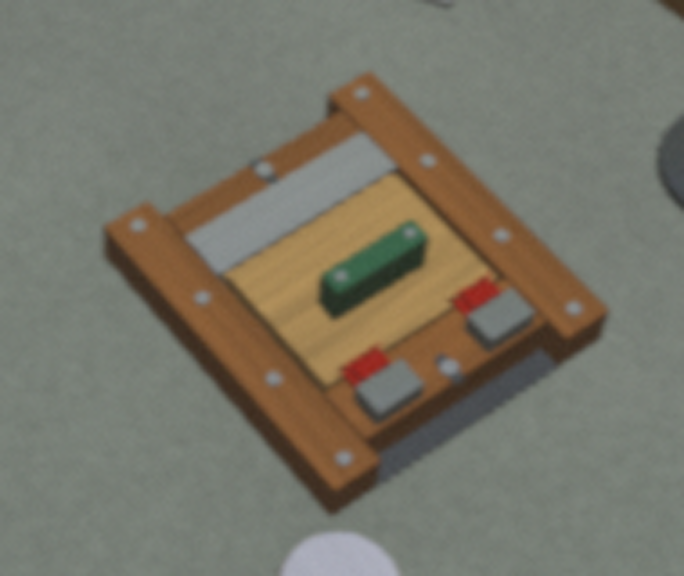

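View pics/topFfull.png

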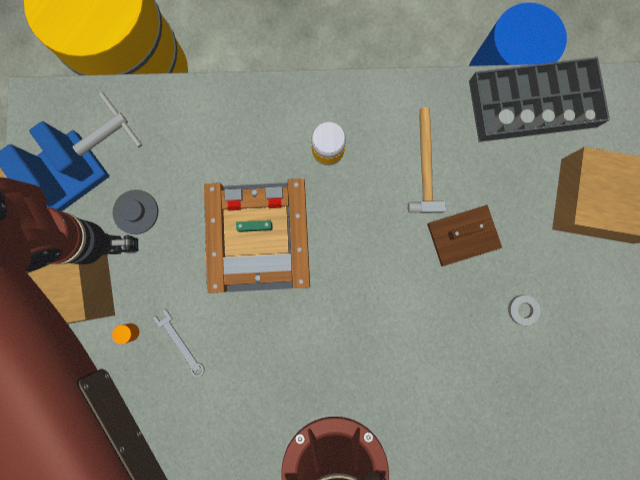

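```bash
python3 - <<'E'
from rig import workorder,ctrl
s=ctrl.get_state();print(s["t"],s["force"],s["torque"]);print(workorder.close_job())
E
```

```text
24.85 [ 0.69939756 -0.16399125 -0.19403274] [ 0.01407947 -0.03198602 -0.01798701]
the job is handed in; nothing more can be done
None
```

The tongued board with the green cleat is in the hatch with both red catches snapped over its far edge. The job is handed in at 24.9 s.

**How it was done**
- **Grip:** The moves give no tool tilt. So I gripped the cleat by its two ends (80 mm) instead of across the 20 mm as you asked, which let the board turn between the pads.
- **Tipping:** I tipped it by lowering its underside onto the tops of the red catches, with a force of about 11 N. It reached about 18°, below the 20 to 25° asked for. Its far edge still cleared the catches while the tongue went in.
- **Tongue:** The hatch frame sits about 4 mm off in +x. I felt for the lip and the groove wall at 5–12 N and pushed the tongue home again twice during the lowering, after the push had eased off.
- **Closing:** At about 12° I let go and pressed the board down near its far edge with the fingertips. I read at most 4 N on the way down, then 15 N against the seated board.

**Last checks**
- **Board:** It lies flat within 0.2°, with its top at 37.6 mm (38 mm expected) and its near edge at the steel lip.
- **Catches:** Both have the same outline as at the start. Their noses begin about 60.5 mm from the deck centre, over the board's far edge at about 63 mm.
- **Surroundings:** In the top view everything else looks where it was. The gripper is clear of the deck, and the force on it reads about zero.

None of these last checks failed or disagreed beyond the camera's error. I could not read the catch positions directly, so the snap is judged from the pictures, the depth readings and the force.

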